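Lay the breakfast tray and the snack tray

ROBOT

A 6-joint arm with a two-finger parallel gripper is mounted at the origin on a cart in front of the work surface, level with it; the furniture and walls round the work are solid. World frame = base frame: x ahead of the robot, y to its left, z up, the work surface at z = 0. Lengths are in mm, angles in rad, forces in N, time in s.
With the tool pointing down it reaches from about 350 to 1000 mm from the base axis. Payload 7.1 kg.
Tool frame: the origin (TCP) lies on the centre line of the jaws, within the pads' length; the fingertips stand 17 mm ahead of it and the grasp point (between the pads) lies 2 mm behind it (manip.finger_overhang is the distance from the TCP to the fingertips, in mm); z points along the fingers, y is the line along which they close (so a half turn about z gives the same grasp; the last joint's range is limited). The gripper opens to 85 mm and grips with 20 to 120 N. Pads are 22 mm wide; open, the fingers measure 114 mm over their backs; the gripper's body (76 mm by 85 mm) begins 54 mm behind the grasp point. The pads swing forward as they close: fully open they stand 13 mm farther back than shut.
Start: joints at [-1.251, 0.423, 1.63, -0, 1.089, -0.019], TCP at [207.739, -589.448, 248.319] pointing down, gripper open.
Joint ranges: [-3, 3], [-0.9, 2.11], [0.09, 2.58], [-1.31, 4.45], [0.11, 2.69], [-2.54, 2.54]. Speed limits (rad/s): [2.39, 2.39, 3.01, 3.14, 3.14, 3.14].

INTERFACE

Orientations are given as a unit quaternion [w, x, y, z].
In Python, from rig import manip, grip, solve_ik, monitor, read_camera, ticket gives the robot as it stands. Calls block until the motion is done:
- manip.move_ptp(position, orientation): joint-space move of the TCP to a pose.
- manip.servo_line(position, rotation=None, speed=150): straight line of the TCP; rotation=None keeps the orientation; speed is the mean speed in mm/s.
- manip.move_j(angles): joint-space move.
- grip(opening): finger opening in mm; the grip force is fixed at half the most; returns when the fingers have stopped.
- manip.wait(seconds).
- solve_ik(position, orientation): joint angles nearest the present ones, or None.
- monitor.observe(): the state.
- read_camera(name): name is "scene" or "top" or "wrist"; returns a dict with "color" (420x560x3 uint8, red, green, blue), "z_map" (420x560 float32, mm along the optical axis (not along the pixel's ray), 0 where there is no reading), "mtx" (3x3 intrinsics, pixels), "R" (3x3) and "t" (3): a world point X has camera coordinates R X + t. Camera axes: x right, y down, z forward; pixel columns grow to the right and rows downward; lengths in mm; the calibration is good to about 2 mm. A picture is of the moment at which its call begins.
A pose or a line that the arm cannot do raises manip.Unreachable and nothing moves.
- ticket.finish_job(): hands the job in; it is judged then, once.
The state is a dict: "clock": time; "joint_pos": joint angles; "joint_vel": joint speeds; "effort": joint torques, N m; "ee_pos": TCP position; "orientation": TCP orientation; "force": force on the tool from outside, world axes, zero at the start; "moment": the same for the moment, N m; "finger_gap": finger opening in mm; "grasp_force": force on a finger pad.
Only numpy, scipy, OpenCV 4.12 (cv2) and the standard library are available. Lean on these libraries where they do the work, as an engineer would, in place of code of your own. Each camera call takes 0.05 s, during which the arm holds its last target. There are 200 camera calls.

TASK

Lay the two trays from what stands on the worktop. The yellow breakfast tray gets the egg, seated in the ring of its fruit well, the teaspoon lying flat in its cutlery groove and the green-capped seasoning jar standing in its plain round well; the blue snack tray gets the mandarin in the ring of its fruit well and the drink can standing in its plain round well. Leave the lime and the food tin where they are.

Things in the scene. Friction and masses are not known exactly. Their poses are not given: they have to be found in the camera images.
- yellow_tray: Breakfast tray: yellow, fixed, 184 (x) x 124 (y) x 12 mm. Origin: centre of its underside; own x along its length. Its wells are 6 mm deep (floors at z = 6 mm): round plain jar well, 66 mm wide, centre at own (x, y) = (47, 22.5) mm; round fruit well, 66 mm wide, at (-47, 22.5), with a seat ring (34 mm inside, 45 outside, 6 high) in its middle; cutlery groove 160 (x) x 38 (y), at (0, -35.5).
- blue_tray: Snack tray: blue, from the same mould as the yellow one (same size, origin, axes and wells: plain jar well at own (47, 22.5) mm, fruit well with seat ring at (-47, 22.5) mm, groove at (0, -35.5) mm, which stays empty). Both lie flat, at most 0.1 rad off square, plain well far from the robot. Behind them: the oven, handle at x = 0.58 m, and a wall unit from x = 0.6 m on, above z = 0.5 m.
- seasoning_jar: Clear seasoning jar with a green cap and a red and white label, stands upright: 46 mm across, 106 mm tall, 0.11 kg. Origin: centre of its underside; z up.
- drink_can: Tall slim drink can, orange and white with pictures of oranges, stands upright: 53 mm across, 134 mm tall, 0.27 kg. Origin: centre of its underside; z up.
- egg_center (a point): Brown egg (hard-boiled, solid) lying on its side: 57 mm long (own x axis), 44 mm across and 44 mm high, 0.06 kg. This point is its middle, 22 mm above the worktop at the start.
- mandarin_center (a point): Orange mandarin: 55 mm across, 48 mm high, 0.06 kg. This point is its middle, 24 mm above the worktop at the start.
- teaspoon: Short steel teaspoon lying flat: 138 mm long (own x axis), 28 mm wide at the bowl, about 22 mm at its middle, 12 mm high, 0.02 kg; widest at half its height, so grip it low, across its middle. Origin: middle of its outline, on its underside; z up.
- lime_center (a point): Green lime, 53 x 46 mm, 48 mm high, loose. Not needed. This point is its middle, 24 mm above the worktop. It stands before the dish rack, which fills the worktop from x = 0.43 m on between y = -0.17 and 0.36.
- food_tin: Short wide food tin, green and white label with a bare metal top, 58 mm across, 72 mm tall, loose. Not needed. Origin: centre of its underside; z up.

How it is judged:
By the outcome, as a careful person would: the job done as asked, in the order asked, and still so for the second after the job is handed in, with the robot touching nothing.
It also fails if it takes over 150 s, if anything falls off the work surface, if the arm or the gripper's body presses on something with over 40 N, if the wrist force passes 120 N, or if a joint passes its speed limit or range.

## Working session

There is one attempt and no reset: what is moved stays moved. The work goes in short steps, each a Python script; the robot and the scene stay as the last script left them, time stands still between calls to the robot, and variables do not carry over. Pictures are saved under pics/ and viewed, at most 14 in all, crops included, and the job is handed in when it is done.

```bash
ls; mkdir -p pics; python3 - <<'E'
from rig import manip, monitor, read_camera
import cv2, numpy as np, pickle
for n in ("top","scene"):
    c=read_camera(n); pickle.dump(c,open(f'{n}.pkl','wb'))
    cv2.imwrite(f'pics/{n}0.png',c["color"][:,:,::-1])
    print(n,c["mtx"].round(1).tolist(),c["R"].round(3).tolist(),c["t"].round(1).tolist(), (c["z_map"]>0).mean())
s=monitor.observe(); print(s["clock"],s["orientation"],s["finger_gap"],manip.finger_overhang)
E
```

```text
pics
top [[474.0, 0.0, 274.7], [0.0, 474.0, 209.9], [0.0, 0.0, 1.0]] [[0.377, -0.926, 0.007], [-0.897, -0.367, -0.245], [0.23, 0.086, -0.969]] [-201.5, 415.1, 1462.0] 0.9959056122448979
scene [[486.9, 0.0, 277.4], [0.0, 486.9, 212.3], [0.0, 0.0, 1.0]] [[-0.642, -0.767, -0.012], [-0.323, 0.285, -0.903], [0.695, -0.576, -0.43]] [285.5, 217.4, 1095.3] 0.994766156462585
0.1 [-6.90452405e-04  9.85686706e-01  1.68585978e-01 -9.58101497e-05] 85.3438087593012 17.0
```

View pics/top0.png

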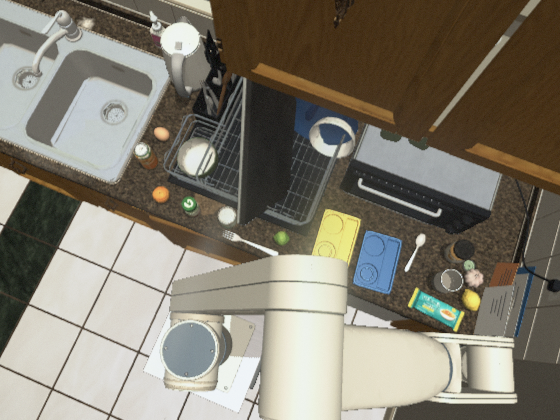

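View pics/scene0.png

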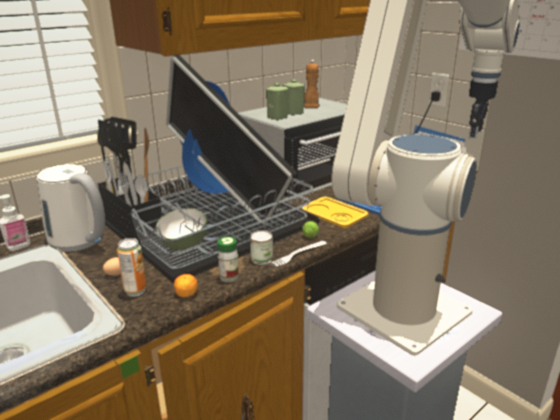

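The top view shows the egg at (162,133), can (145,155), mandarin (160,194), jar (190,204), tin (227,215), a fork (250,243), and lime (282,238). The yellow tray is at (336,237), the blue tray at (379,262) and the teaspoon at (415,252). The scene view agrees, but the arm hides the blue tray and the spoon.

```bash
cat > h.py <<'E'
import numpy as np, cv2
def world(c):
    z=c["z_map"].astype(float); v,u=np.indices(z.shape); K=c["mtx"]
    P=np.stack([(u-K[0,2])/K[0,0]*z,(v-K[1,2])/K[1,1]*z,z],-1)
    return (P-c["t"])@c["R"]      # R^T (P-t)
def ray(c,uv,h):
    d=np.linalg.solve(c["mtx"],np.array([uv[0],uv[1],1.]))@c["R"]; o=-c["t"]@c["R"]
    return o+d*(h-o[2])/d[2]
def proj(c,X):
    p=c["mtx"]@(c["R"]@np.asarray(X,float)+c["t"]); return p[:2]/p[2]
def blobs(mask,amin=20):
    n,l,s,ce=cv2.connectedComponentsWithStats(mask.astype(np.uint8))
    return [(l==i,s[i],ce[i]) for i in range(1,n) if s[i][4]>=amin]
E
python3 - <<'E'
import pickle; from h import *
np.set_printoptions(precision=1,suppress=True)
for n,pts in (("top",dict(egg=(162,133),can=(145,155),mand=(160,194),jar=(190,204),tin=(227,215),fork=(260,246),lime=(282,238),yel=(336,237),blue=(379,262),spoon=(412,252),pepper=(461,250),handle=(400,197))),("scene",dict(egg=(113,267),can=(132,268),mand=(185,285),jar=(229,258),tin=(262,247),fork=(290,256),lime=(311,229),yel=(336,211)))):
    c=pickle.load(open(n+'.pkl','rb')); W=world(c)
    print(n)
    for k,(u,v) in pts.items():
        w=W[v-6:v+7,u-6:u+7].reshape(-1,3); print(k,W[v,u],"med",np.median(w,0),"zmax",w[:,2].max())
    hsv=cv2.cvtColor(c["color"],cv2.COLOR_RGB2HSV); H,S,V=hsv[...,0],hsv[...,1],hsv[...,2]
    for name,m in dict(yellow=(H>22)&(H<32)&(S>130)&(V>120),blue=(H>100)&(H<120)&(S>130)&(V>70)).items():
        for b,s,ce in blobs(m&(W[...,2]<30)&(W[...,0]<600),200):
            q=W[b][:,:2].astype(np.float32); print(name,s,cv2.minAreaRect(q),np.median(W[b],0))
E
```

```text
top
egg [566.2 420.8  41.6] med [567.3 424.4  35.3] zmax 1520.5873413317781
can [454.9 407.3 119.9] med [456.9 408.  118.7] zmax 138.23989769078764
mand [370.8 334.   45.3] med [370.8 333.6  43.9] zmax 1520.5873413317781
jar [366.8 215.2 102.8] med [366.8 216.  104.2] zmax 1520.5873413317781
tin [384.1 101.3  69.9] med [384.1 101.3  69.1] zmax 76.07395374120813
fork [341.2 -27.5  10.7] med [341.4 -26.8   1.3] zmax 16.578492326316667
lime [386.  -85.1  44.5] med [387.2 -84.9  38.2] zmax 51.66931452640223
yel [ 462.9 -244.5    5. ] med [ 461.2 -244.4   10.2] zmax 19.7165986442763
blue [ 437.3 -400.1   11. ] med [ 437.6 -399.7   10.5] zmax 19.2247231569494
spoon [ 511.6 -490.9   -2.4] med [ 510.2 -489.5    1.3] zmax 18.775521893551424
pepper [ 549.2 -607.2   92.5] med [ 549.  -606.7   92.9] zmax 101.59171693379781
handle [ 667.6 -393.7   12.8] med [ 608.7 -372.6  201.7] zmax 224.06793654181018
scene
egg [553.3 442.2  31.6] med [554.3 442.3  31.4] zmax 92.82016471651052
can [439.1 437.3  80.6] med [440.5 436.8  79.7] zmax 97.26479877308799
mand [355.5 352.   39. ] med [357. 351.  39.] zmax 671.1205054487218
jar [346.4 233.1  68.6] med [346.6 232.9  67.8] zmax 671.1205054487218
tin [355.2 125.3  55. ] med [360.2 121.3  50.3] zmax 671.1205054487218
fork [334.2  48.5   7.8] med [339.8  40.3  -0.6] zmax 671.1205054487218
lime [373.  -64.6  34.8] med [376.5 -68.5  31.9] zmax 46.13993512755558
yel [ 445.4 -242.9    9.5] med [ 445.8 -242.4    7.5] zmax 13.309107714198662
yellow [308 196  59  29 703] ((467.2152404785156, -242.7509765625), (139.74786376953125, 222.5058135986328), 84.5821762084961) [ 447.5 -238.     7.3]
```

```bash
cat >> h.py <<'E'
def down(a): return [0,float(np.cos(a/2)),float(np.sin(a/2)),0]   # tool x at yaw a; jaws close along a-90deg
E
python3 - <<'E'
import pickle; from h import *
from rig import manip, monitor, read_camera
c=pickle.load(open('top.pkl','rb')); W=world(c).reshape(-1,3)
for y0 in range(-700,520,100):
    k=(W[:,1]>y0)&(W[:,1]<y0+100)&(W[:,2]<600)
    print(y0,[ (x0,round(float(np.percentile(W[j,2],99)))) for x0 in (300,350,400,450,500,550,600) if (j:=k&(W[:,0]>x0)&(W[:,0]<x0+50)).sum()>5])
manip.move_ptp([400,-350,380],down(0))
w=read_camera("wrist"); pickle.dump(w,open('w1.pkl','wb')); cv2.imwrite('pics/w1.png',w["color"][:,:,::-1])
print((-w["t"]@w["R"]).round(1),w["R"].round(3).tolist(),w["mtx"][0,0],monitor.observe()["ee_pos"],monitor.observe()["joint_pos"],monitor.observe()["clock"])
E
```

```text
-700 [(300, 16), (350, 18), (400, 96), (450, 98), (500, 97), (550, 99), (600, 578)]
-600 [(300, 16), (350, 17), (400, 98), (450, 95), (500, 95), (550, 200), (600, 598)]
-500 [(300, 12), (350, 16), (400, 18), (450, 17), (500, 18), (550, 211), (600, 597)]
-400 [(300, 18), (350, 19), (400, 19), (450, 17), (500, 19), (550, 210), (600, 598)]
-300 [(350, 18), (400, 18), (450, 18), (500, 18), (550, 210), (600, 598)]
-200 [(350, 29), (400, 123), (450, 123), (500, 124), (550, 138), (600, 598)]
-100 [(300, 14), (350, 49), (400, 167), (450, 158), (500, 146), (550, 137), (600, 598)]
0 [(300, 238), (350, 275), (400, 313), (450, 354), (500, 389), (550, 421), (600, 598)]
100 [(300, 6), (350, 76), (400, 158), (450, 115), (500, 383), (550, 427), (600, 599)]
200 [(300, 95), (350, 110), (400, 159), (450, 126), (500, 124), (550, 135), (600, 125)]
300 [(300, 6), (350, 52), (400, 123), (450, 140), (500, 125), (550, 134), (600, 138)]
400 [(300, 6), (350, 8), (400, 132), (450, 136), (500, 26), (550, 46), (600, 9)]
500 [(300, 7), (350, 13), (400, 14), (450, 16), (500, 16), (550, 16), (600, 17)]
[ 473.7 -350.9  505.5] [[-0.001, -1.0, -0.001], [-0.956, 0.0, 0.294], [-0.294, 0.001, -0.956]] 358.2666802440198 [ 399.50961636 -350.61290144  379.37013473] [-7.42571999e-01  1.52823768e-01  1.69141600e+00 -2.38643312e-04
  1.29828755e+00  8.28995132e-01] 1.4167
```

View pics/w1.png

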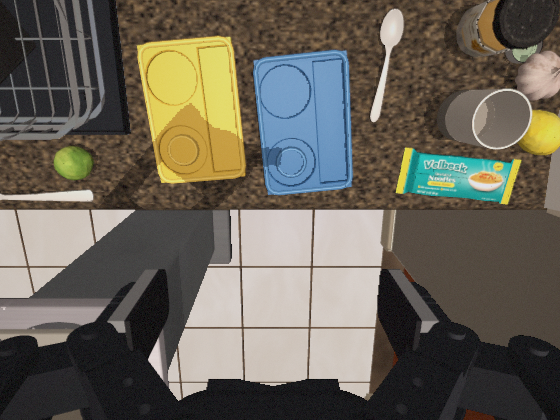

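The wrist view shows the yellow tray at about (192,110), the blue tray at about (303,122) and the spoon from (375,118) to (392,12), with its bowl at the far end. The seat rings are near the robot and the grooves are on the right. Next I measure the trays and spoon, then look at the left side.

```bash
python3 - <<'E'
import pickle; from h import *
from rig import manip, monitor, read_camera
np.set_printoptions(precision=1,suppress=True)
c=pickle.load(open('w1.pkl','rb')); W=world(c); 
hsv=cv2.cvtColor(c["color"],cv2.COLOR_RGB2HSV); H,S,V=[hsv[...,i].astype(int) for i in range(3)]
def toplane(b,h):
    v,u=np.nonzero(b); return np.array([ray(c,(x,y),h)[:2] for x,y in zip(u,v)],np.float32)
v,u=np.indices(H.shape)
for name,m in dict(yellow=(H>20)&(H<34)&(S>110)&(V>90),blue=(H>98)&(H<120)&(S>100)&(V>70)).items():
    for b,s,ce in blobs(m&(v<205),3000):
        cn=max(cv2.findContours(b.astype(np.uint8),0,2)[0],key=cv2.contourArea)[:,0]
        q=np.array([ray(c,p,12)[:2] for p in cn],np.float32); print(name,s,cv2.minAreaRect(q),"topz",np.percentile(W[b][:,2],[10,50,90]))
m=(S<60)&(V>110)&(v<130)&(u>355)&(u<420)
for b,s,ce in blobs(m,100):
    q=toplane(b,6); r=cv2.minAreaRect(q); print("spoon",s,r, cv2.boxPoints(r).tolist(), "z",np.percentile(W[b][:,2],[10,50,90]))
w=W[(W[...,2]>5)&(W[...,2]<60)&(W[...,1]>-160)&(W[...,1]<-40)&(W[...,0]<430)]; print("lime",np.median(w,0),w[:,:2].min(0),w[:,:2].max(0))
t=world(pickle.load(open('top.pkl','rb'))).reshape(-1,3)
for zz in range(180,460,40):
    k=(t[:,2]>zz)&(t[:,2]<zz+40)&(t[:,1]>-150)&(t[:,1]<450)&(t[:,0]>290)&(t[:,0]<620); print("panel",zz,k.sum(), t[k].min(0) if k.any() else '', t[k].max(0) if k.any() else '')
manip.move_ptp([330,50,500],down(0.2))
manip.move_ptp([380,330,420],down(0.6))
w=read_camera("wrist"); pickle.dump(w,open('w2.pkl','wb')); cv2.imwrite('pics/w2.png',w["color"][:,:,::-1])
print(monitor.observe()["force"],monitor.observe()["joint_pos"],monitor.observe()["clock"])
E
```

```text
yellow [  136    35   109   149 12100] ((452.06854248046875, -244.82009887695312), (184.0638885498047, 123.68694305419922), 4.809069633483887) topz [ 5.7  7.7 13.9]
blue [  253    50   100   145 11352] ((435.22552490234375, -393.525634765625), (183.2525177001953, 123.72045135498047), 5.685658931732178) topz [ 5.6  7.8 13.7]
spoon [ 370    9   34  113 1265] ((510.2931823730469, -492.9472351074219), (28.712230682373047, 137.73963928222656), 79.3727035522461) [[439.95709228515625, -494.35614013671875], [575.3341674804688, -519.758056640625], [580.6292724609375, -491.538330078125], [445.252197265625, -466.13641357421875]] z [ 1.9  5.7 10.5]
lime [392.8 -88.8  34.4] [ 329.8 -155.1] [430. -40.]
panel 180 489 [360.   -0.9 180.1] [619.6  30.5 219.9]
panel 220 673 [344.3  12.1 220. ] [620.   50.6 260. ]
panel 260 687 [371.1  24.8 260.1] [619.4  67.4 299.8]
panel 300 613 [423.4  40.1 300. ] [619.8  87.5 339.8]
panel 340 513 [477.5  57.7 340.1] [619.9 101.9 380. ]
panel 380 414 [530.4  73.2 380. ] [619.7 117.2 419.8]
panel 420 168 [585.7  92.9 420.5] [620.  125.8 448. ]
[0.8 0.2 0.8] [ 0.7  0.1  1.7 -0.   1.4  1.7] 4.1583
```

View pics/w2.png

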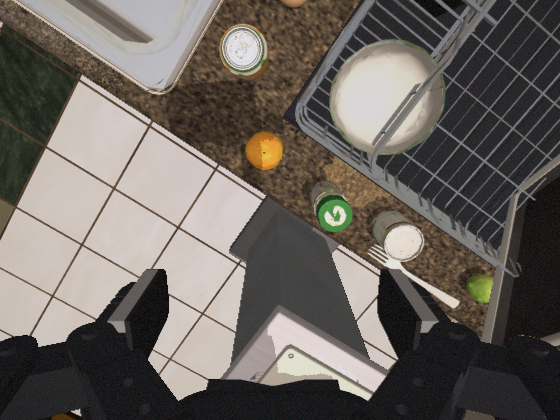

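Tray sizes come out at 184 x 124 and the spoon at 138 x 28.7, as given. The picture shows the can top at (243,48), mandarin (264,150), jar cap (335,213), tin (405,240) and the lime. The egg is cut off at (293,0), so I need one closer look at it.

```bash
python3 - <<'E'
import pickle; from h import *
from rig import manip, monitor, read_camera
np.set_printoptions(precision=1,suppress=True)
def circ(c,b,h):
    cn=max(cv2.findContours(b.astype(np.uint8),0,2)[0],key=cv2.contourArea)[:,0]
    q=np.array([ray(c,p,h)[:2] for p in cn],np.float32); return cv2.fitEllipse(q), q.mean(0)
def things(c):
    W=world(c); X,Y,Z=W[...,0],W[...,1],W[...,2]
    hsv=cv2.cvtColor(c["color"],cv2.COLOR_RGB2HSV); H,S,V=[hsv[...,i].astype(int) for i in range(3)]
    for n,m,h in (("cantop",(Z>124)&(Z<146)&(abs(X-455)<45)&(abs(Y-408)<40),134),
      ("jarcap",(H>40)&(H<85)&(S>90)&(Z>85)&(Z<120)&(abs(Y-216)<45),106),
      ("mand",(H>5)&(H<24)&(S>140)&(V>110)&(abs(X-371)<45)&(abs(Y-334)<45),24),
      ("egg",(Z>9)&(Z<55)&(abs(X-567)<55)&(abs(Y-426)<48),22)):
        B=blobs(m,150)
        if B:
            b,s,ce=max(B,key=lambda r:r[1][4]); e=circ(c,b,h); print(n,s,e,"z95",np.percentile(Z[b],95))
things(pickle.load(open('w2.pkl','rb')))
manip.move_ptp([460,390,380],down(0.7))
w=read_camera("wrist"); pickle.dump(w,open('w3.pkl','wb')); cv2.imwrite('pics/w3.png',w["color"][:,:,::-1])
print("w3"); things(w)
E
```

```text
cantop [ 220   25   45   49 1624] (((463.0164489746094, 424.4593505859375), (45.11020278930664, 46.05724334716797), 96.03115844726562), array([464. , 423.3], dtype=float32)) z95 134.55996915478138
jarcap [316 195  36  37 750] (((366.7224426269531, 224.52272033691406), (43.75736618041992, 50.22597122192383), 150.83145141601562), array([364.6, 223.3], dtype=float32)) z95 107.24925446545376
mand [ 245  131   38   39 1125] (((372.73663330078125, 339.1142272949219), (54.011619567871094, 54.5490837097168), 162.08840942382812), array([372.6, 338.4], dtype=float32)) z95 48.38389906131104
w3
cantop [ 226  121   46   46 1584] (((465.0431823730469, 426.05303955078125), (44.85991668701172, 45.68708801269531), 96.61605834960938), array([466.4, 423.9], dtype=float32)) z95 134.50158145999447
jarcap [307 282  36  39 831] (((368.8102722167969, 226.64988708496094), (44.37990951538086, 55.497047424316406), 142.77012634277344), array([366.6, 227.8], dtype=float32)) z95 107.05218496966023
mand [ 241  205   39   39 1182] (((372.0635986328125, 338.6781005859375), (53.86250686645508, 58.14990997314453), 124.06521606445312), array([369.5, 338.5], dtype=float32)) z95 48.18423615796194
egg [ 284   46   39   44 1298] (((568.0744018554688, 430.2426452636719), (42.664756774902344, 55.646827697753906), 171.486328125), array([568.6, 428.4], dtype=float32)) z95 43.81044632688953
```

View pics/w3.png

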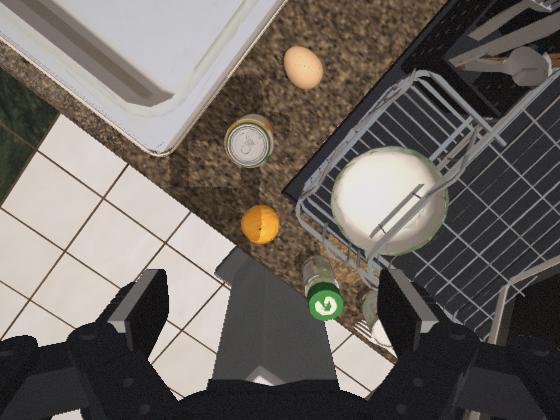

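Can top is at about (248,145), mandarin (261,225), jar cap (325,300) and egg (303,67), with its long axis close to world y. Sizes and heights agree with the given values, so I pick the egg first.

```bash
cat >> h.py <<'E'
from rig import manip, grip, monitor, read_camera
YC,YA=np.array([452.1,-244.8]),np.radians(4.81); BC,BA=np.array([435.2,-393.5]),np.radians(5.69)
def on(C,A,x,y): return C+np.array([np.cos(A)*x-np.sin(A)*y,np.sin(A)*x+np.cos(A)*y])
def st(tag=""):
    s=monitor.observe(); print(tag,"t%.1f gap %.1f gf %.1f"%(s["clock"],s["finger_gap"],s["grasp_force"]),"ee",s["ee_pos"].round(1) if hasattr(s["ee_pos"],'round') else s["ee_pos"],"F",np.round(s["force"],1))
def pick(xy,z,a,op,hov,lift,close):
    grip(op); manip.move_ptp([*xy,hov],down(a)); manip.servo_line([*xy,z+25],speed=200); manip.servo_line([*xy,z],speed=60)
    st("pre"); grip(close); st("grip"); manip.servo_line([*xy,z+15],speed=50); manip.servo_line([*xy,lift],speed=200); st("lift")
def place(xy,z,a,hov,op,up):
    manip.move_ptp([*xy,hov],down(a)); manip.servo_line([*xy,z+20],speed=150); manip.servo_line([*xy,z],speed=30)
    manip.wait(.3); st("down"); grip(op); manip.wait(.2); manip.servo_line([*xy,z+up],speed=80); manip.servo_line([*xy,hov],speed=200); st("left")
E
python3 - <<'E'
from h import *
from rig import solve_ik
pick((568.5,430),24,np.radians(81.5),70,150,220,20)
manip.move_ptp([400,300,450],down(1.2)); manip.move_ptp([330,50,500],down(1.4))
p=on(YC,YA,-47,22.5); print(p); a=YA+np.pi/2
manip.move_ptp([*p,250],down(a)); st("carried")
w=read_camera("wrist"); cv2.imwrite('pics/w4.png',w["color"][:,:,::-1])
E
```

```text
pre t7.3 gap 69.7 gf 0.0 ee [568.3 429.9  23.5] F [ 0.5  0.5 -0.3]
grip t7.6 gap 40.3 gf 60.5 ee [569.  430.3  24.9] F [-1.1 -0.5  4. ]
lift t9.2 gap 40.3 gf 60.4 ee [567.8 429.5 218.5] F [ 1.4  0.2 -0.4]
[ 403.37885808 -226.32027247]
carried t12.8 gap 40.2 gf 60.4 ee [ 404.1 -225.9  250.5] F [-0.1 -0.1  0.4]
```

View pics/w4.png

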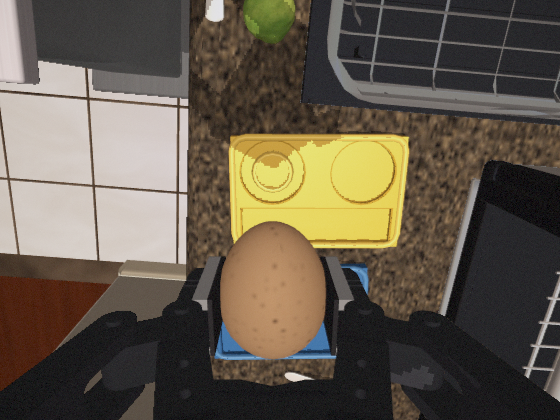

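The egg is held between the pads at about (273,289), above the yellow tray at about (320,190). The gap is 40 mm instead of 44, so I check how the egg lies in the jaws.

```bash
python3 - <<'E'
from h import *
np.set_printoptions(precision=1,suppress=True)
w=read_camera("wrist"); W=world(w); s=monitor.observe(); e=s["ee_pos"]
hsv=cv2.cvtColor(w["color"],cv2.COLOR_RGB2HSV); H,S,V=[hsv[...,i].astype(int) for i in range(3)]
m=(H<20)&(S>70)&(V>40)&(W[...,2]>180)
b,st_,ce=max(blobs(m,500),key=lambda r:r[1][4]); v,u=np.nonzero(b); print(st_)
P=W[b]; print("ztop",np.percentile(P[:,2],[2,50,98,99.5]),e, "tcp px",proj(w,e),"cam",(-w["t"]@w["R"]))
cn=max(cv2.findContours(b.astype(np.uint8),0,2)[0],key=cv2.contourArea)[:,0]
for h in (244,248): print(h,cv2.fitEllipse(np.array([ray(w,p,h)[:2] for p in cn],np.float32)))
# ellipsoid fit, axis lengths known, centre free
from scipy.optimize import least_squares
i=np.random.default_rng(0).choice(len(P),min(1500,len(P)),False); Q=P[i]
f=lambda c:np.sqrt(((Q-c)[:,0]/22)**2+((Q-c)[:,1]/28.5)**2+((Q-c)[:,2]/22)**2)-1
r=least_squares(f,[e[0],e[1],e[2]-2],loss='soft_l1',f_scale=.05); print("centre",r.x,"minus tcp",r.x-e,"rms",np.std(r.fun)*22)
E
```

```text
[  220   221   107   138 11628]
ztop [250.2 264.5 270.2 270.8] [ 404.1 -225.8  250.8] tcp px [274.3 292.6] cam [ 397.1 -151.9  376.7]
244 ((403.8663330078125, -231.034423828125), (45.096866607666016, 64.11980438232422), 5.407530307769775)
248 ((403.6621398925781, -228.64767456054688), (43.737548828125, 62.18709182739258), 5.40753698348999)
centre [ 403.2 -226.1  248. ] minus tcp [-0.9 -0.3 -2.8] rms 5.3448613281815724
```

Egg is centred in the jaws, 2.8 mm below the TCP. I place it, then pick up the spoon.

```bash
python3 - <<'E'
from h import *
p=on(YC,YA,-47,22.5)
place(p,32.5,YA+np.pi/2,250,60,40)
a=np.radians(-10.6)
grip(42); manip.move_ptp([*p+[0,-100],250],down(a))
w=read_camera("wrist"); cv2.imwrite('pics/w5.png',w["color"][:,:,::-1])
pick((510.3,-492.9),19.5,a,42,150,150,5)
w=read_camera("wrist"); cv2.imwrite('pics/w6.png',w["color"][:,:,::-1])
g=on(YC,YA,0,-35.5); manip.move_ptp([*g,150],down(YA)); st()
E
```

```text
down t15.7 gap 40.3 gf 61.8 ee [ 403.2 -225.3   33. ] F [ 0.5 11.  18.1]
left t17.9 gap 59.8 gf 0.0 ee [ 402.7 -225.9  248.9] F [-0.3  1.1 -0.5]
pre t22.1 gap 41.8 gf 0.0 ee [ 510.1 -492.8   19. ] F [-0.4  0.5  1. ]
grip t22.5 gap 18.5 gf 57.4 ee [ 510.6 -493.3   20. ] F [-0.   0.3  1.9]
lift t23.7 gap 18.4 gf 57.3 ee [ 509.7 -492.3  148.9] F [-0.2  0.3 -0. ]
 t24.6 gap 18.3 gf 57.4 ee [ 456.1 -281.2  150. ] F [ 0.6 -1.6 -0.3]
```

View pics/w5.png

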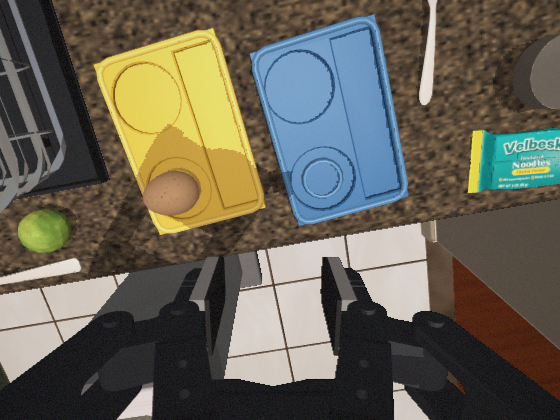

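View pics/w6.png

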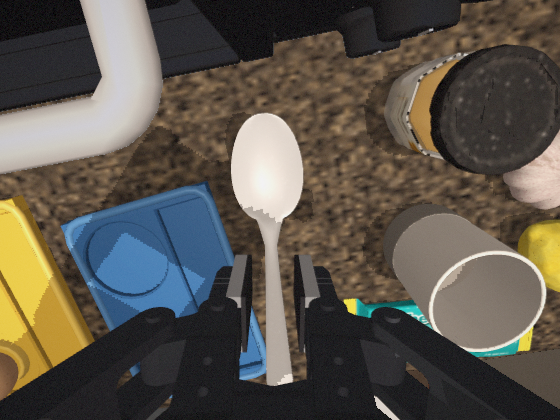

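The first picture shows the egg in the fruit well at about (172,192). The second shows the spoon held level across its middle, in line with the jaws. I measure the egg's seat before laying the spoon down.

```bash
cat >> h.py <<'E'
def egg(w,h=29.7):
    W=world(w); hsv=cv2.cvtColor(w["color"],cv2.COLOR_RGB2HSV); H,S,V=[hsv[...,i].astype(int) for i in range(3)]
    p=on(YC,YA,-47,22.5)
    m=(H<19)&(S>50)&(S<190)&(np.hypot(W[...,0]-p[0],W[...,1]-p[1])<60)&(W[...,2]>12)&(W[...,2]<80)
    b,s,ce=max(blobs(m,100),key=lambda r:r[1][4]); Z=W[b][:,2]
    cn=max(cv2.findContours(b.astype(np.uint8),0,2)[0],key=cv2.contourArea)[:,0]
    e=cv2.fitEllipse(np.array([ray(w,q,h)[:2] for q in cn],np.float32)); print("egg",s,e,"ztop",np.percentile(Z,[90,98]).round(1),"want",p.round(1))
E
python3 - <<'E'
from h import *
g=on(YC,YA,0,-35.5)
w=read_camera("wrist"); cv2.imwrite('pics/w7.png',w["color"][:,:,::-1])
egg(w)
manip.move_ptp([*g+[30,-110],250],down(YA)); w=read_camera("wrist"); egg(w); cv2.imwrite('pics/w8.png',w["color"][:,:,::-1])
E
```

```text
egg [ 151  236   77   59 3299] ((402.88360595703125, -222.1324005126953), (46.44944763183594, 56.443115234375), 30.72510528564453) ztop [51.9 53. ] want [ 403.4 -226.3]
egg [  77  217   58   43 1910] ((402.9093933105469, -222.85968017578125), (45.16254806518555, 60.487728118896484), 18.78853416442871) ztop [52.  53.2] want [ 403.4 -226.3]
```

View pics/w8.png

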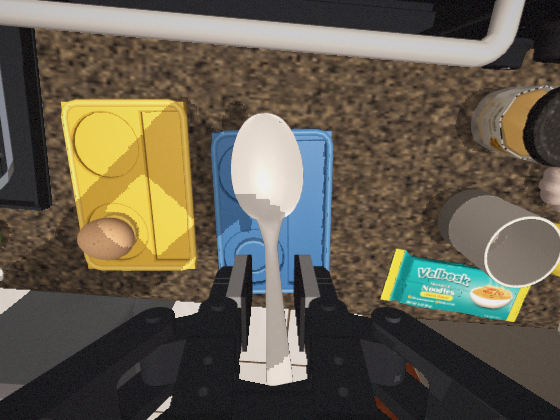

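The egg's top is at 52 to 53 mm (51.7 when seated) and it sits within a few millimetres of the ring centre; I will recheck from overhead. Now the spoon goes down.

```bash
python3 - <<'E'
from h import *
g=on(YC,YA,0,-35.5)
place(g,29.5,YA,120,40,30)
p=on(YC,YA,-20,10); manip.move_ptp([p[0]-74,p[1],300],down(0)); 
w=read_camera("wrist"); cv2.imwrite('pics/w9.png',cv2.resize(w["color"][:,:,::-1],(800,600))); egg(w); print((-w["t"]@w["R"]).round())
W=world(w); hsv=cv2.cvtColor(w["color"],cv2.COLOR_RGB2HSV); H,S,V=[hsv[...,i].astype(int) for i in range(3)]
m=(S<70)&(V>110)&(np.hypot(W[...,0]-g[0],W[...,1]-g[1])<85)&(abs(W[...,1]-g[1])<25)
for b,s,c in blobs(m,200):
    v,u=np.nonzero(b); r=cv2.minAreaRect(np.array([ray(w,q,12)[:2] for q in zip(u,v)],np.float32)); print("spoon",s,r,"z",np.percentile(W[b][:,2],[5,50,95]).round(1),"want",g.round(1))
E
```

```text
down t27.8 gap 18.1 gf 57.3 ee [ 455.1 -280.2   29.6] F [-0.   0.1 -1. ]
left t29.3 gap 39.9 gf 0.0 ee [ 455.2 -280.2  120.3] F [ 0.3  0.  -0.9]
egg [ 234  102   53   41 1647] ((403.9994201660156, -223.70664978027344), (41.9366340637207, 55.582096099853516), 4.023493766784668) ztop [51.8 53. ] want [ 403.4 -226.3]
[ 432. -237.  425.]
spoon [ 295    2   30  136 1710] ((455.740966796875, -282.59185791015625), (137.687744140625, 27.989412307739258), 11.185601234436035) z [ 7.8 11.9 17.5] want [ 455.1 -280.2]
```

View pics/w9.png

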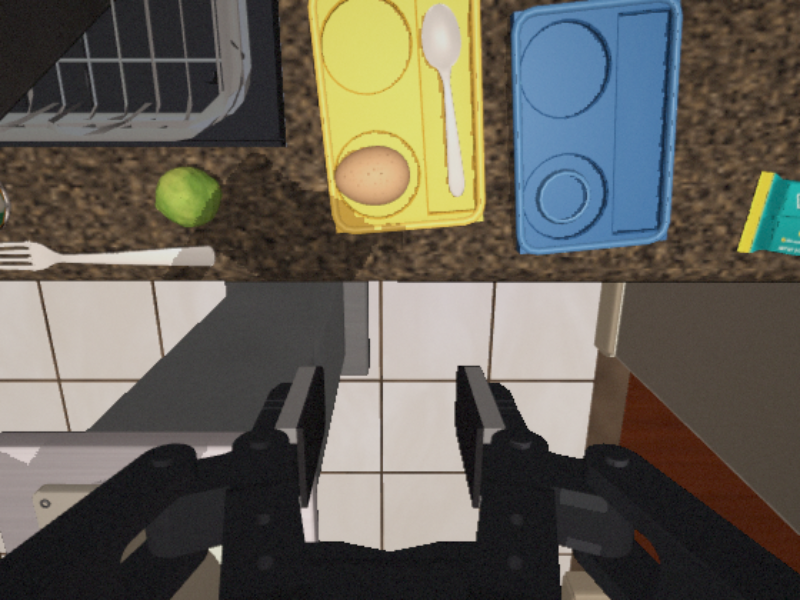

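Spoon lies flat inside its groove, and the egg sits in the ring about 2.5 mm from centre at the seated height. Next is the jar, refining its position from a hover.

```bash
cat >> h.py <<'E'
def topcircle(w,xy,h,cond=lambda H,S,V:True,tol=5,r=40):
    W=world(w); hsv=cv2.cvtColor(w["color"],cv2.COLOR_RGB2HSV); H,S,V=[hsv[...,i].astype(int) for i in range(3)]
    m=(abs(W[...,2]-h)<tol)&(np.hypot(W[...,0]-xy[0],W[...,1]-xy[1])<r)&cond(H,S,V)
    b,s,c=max(blobs(m,100),key=lambda q:q[1][4])
    cn=max(cv2.findContours(b.astype(np.uint8),0,2)[0],key=cv2.contourArea)[:,0]
    e=cv2.minEnclosingCircle(np.array([ray(w,q,h)[:2] for q in cn],np.float32)); print("circle",e,s); return np.array(e[0])
E
python3 - <<'E'
from h import *
manip.move_ptp([330,-100,480],down(0)); manip.move_ptp([330,50,500],down(0)); manip.move_ptp([330,215,300],down(0))
w=read_camera("wrist"); xy=topcircle(w,(367,224),106); print(xy)
assert np.hypot(*(xy-[366,223]))<9
pick(xy,78,0,75,180,250,20)
manip.move_ptp([350,200,450],down(0.5)); manip.move_ptp([330,50,520],down(0.8))
p=on(YC,YA,47,22.5); print(p)
manip.move_ptp([*p,250],down(np.pi/2)); st()
w=read_camera("wrist"); topcircle(w,p,250+28,tol=8); cv2.imwrite('pics/w10.png',w["color"][:,:,::-1])
E
```

```text
circle ((365.5205078125, 221.29483032226562), 22.605443954467773) [ 240  118   50   51 1983]
[365.52050781 221.29483032]
pre t35.0 gap 75.3 gf 0.0 ee [365.3 221.2  77.7] F [ 1.   0.2 -0.1]
grip t35.3 gap 44.4 gf 60.5 ee [365.7 221.4  78.4] F [0.4 0.9 5.3]
lift t36.7 gap 43.7 gf 61.2 ee [364.8 220.9 249. ] F [-0.5  0.3 -1.6]
[ 497.04781259 -218.43820676]
 t39.8 gap 43.7 gf 61.3 ee [ 497.6 -217.6  250.3] F [-0.7  0.2 -0.9]
circle ((497.0106506347656, -217.16909790039062), 42.56623077392578) [  141   261   265   125 16270]
```

View pics/w10.png

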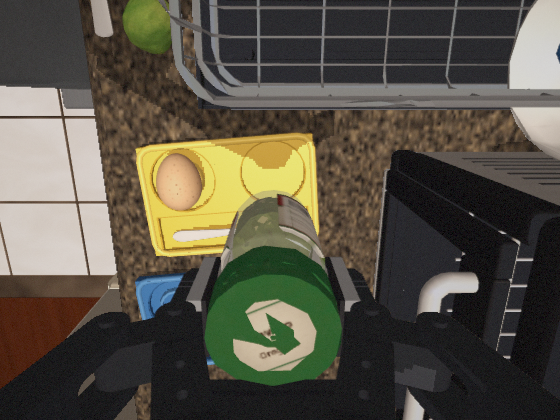

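Jar hangs upright, its cap at about (272,315), above the plain well at (272,170). I place it.

```bash
python3 - <<'E'
from h import *
p=on(YC,YA,47,22.5)
place(p,84.5,np.pi/2,250,62,60)
w=read_camera("wrist"); topcircle(w,p,112); egg(w)
# mandarin
manip.move_ptp([330,50,500],down(0.5)); manip.move_ptp([310,330,320],down(0.3))
w=read_camera("wrist"); xy=topcircle(w,(372,338),24,lambda H,S,V:(H>5)&(H<24)&(S>140)&(V>90),tol=40); 
assert np.hypot(*(xy-[372,338]))<8
pick(xy,26,0.3,80,150,250,25)
manip.move_ptp([350,200,450],down(0.5)); manip.move_ptp([330,50,500],down(0.6))
q=on(BC,BA,-47,22.5); manip.move_ptp([*q,200],down(np.pi/2)); st()
w=read_camera("wrist"); cv2.imwrite('pics/w11.png',w["color"][:,:,::-1])
W=world(w); hsv=cv2.cvtColor(w["color"],cv2.COLOR_RGB2HSV); m=(hsv[...,0]>5)&(hsv[...,0]<24)&(hsv[...,1]>140)&(W[...,2]>165)&(W[...,2]<260)
b=max(blobs(m,300),key=lambda r:r[1][4])[0]; P=W[b]; print("top",np.percentile(P[:,2],98))
from scipy.optimize import least_squares
f=lambda c:np.sqrt((((P[::7]-c)/[27.5,27.5,24])**2).sum(1))-1
r=least_squares(f,[*q,198],loss='soft_l1',f_scale=.05); print("centre-tcp",r.x-monitor.observe()["ee_pos"])
E
```

```text
down t42.3 gap 44.1 gf 61.8 ee [ 496.8 -218.3   84.5] F [-2.4  1.   5.7]
left t44.4 gap 62.0 gf 0.0 ee [ 496.4 -218.1  248.9] F [ 0.8 -0.  -0.6]
circle ((495.7480773925781, -217.58555603027344), 22.852279663085938) [ 244  169   59   58 2631]
egg [ 158  153   45   57 2002] ((403.2939453125, -224.82498168945312), (44.08716583251953, 57.48210144042969), 177.3133087158203) ztop [51.7 53. ] want [ 403.4 -226.3]
circle ((372.73858642578125, 339.3028869628906), 28.0961856842041) [ 256   82   49   51 1915]
pre t49.6 gap 79.9 gf 0.0 ee [372.6 339.1  25.6] F [-0.2  0.3  0.8]
grip t50.0 gap 50.9 gf 61.3 ee [372.9 339.5  26.8] F [-1.5 -1.   7.3]
lift t51.6 gap 51.0 gf 62.3 ee [372.2 338.8 248.9] F [ 0.6  0.4 -0.8]
 t55.1 gap 51.0 gf 62.4 ee [ 387.  -375.3  200.3] F [-0.8 -1.   0. ]
top 221.83887790728906
centre-tcp [-0.76364518  0.78284266 -1.51672798]
```

View pics/w11.png

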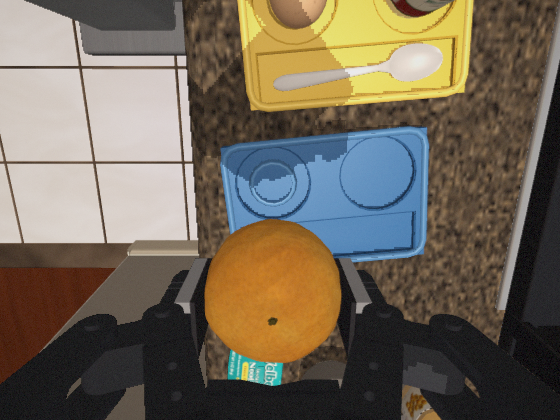

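Mandarin is centred in the jaws at (273,290), above the blue ring at (272,182). I place it and then carry over the can.

```bash
python3 - <<'E'
from h import *
q=on(BC,BA,-47,22.5); place(q,33,np.pi/2,200,75,40)
w=read_camera("wrist"); topcircle(w,q,30.9,lambda H,S,V:(H>5)&(H<24)&(S>140)&(V>90),tol=40); print("want",q)
W=world(w); k=np.hypot(W[...,0]-q[0],W[...,1]-q[1])<15; print("top",np.percentile(W[k][:,2],95))
manip.move_ptp([330,50,500],down(0.8)); manip.move_ptp([390,370,380],down(0.8))
w=read_camera("wrist"); xy=topcircle(w,(464,424),134,tol=7)
assert np.hypot(*(xy-[464,424]))<8
pick(xy,103,np.pi/2,78,220,300,30)
manip.move_ptp([350,250,480],down(1)); manip.move_ptp([330,50,560],down(1.2))
p=on(BC,BA,47,22.5); manip.move_ptp([*p,250],down(np.pi/2)); st(); print(p)
w=read_camera("wrist"); cv2.imwrite('pics/w12.png',w["color"][:,:,::-1])
E
```

```text
down t57.7 gap 50.8 gf 65.6 ee [ 387.4 -376.9   36.4] F [-5.6  6.2 42. ]
left t59.7 gap 75.2 gf 0.0 ee [ 385.7 -375.2  199. ] F [-0.   0.3 -0.5]
circle ((386.9681396484375, -377.56524658203125), 28.90993881225586) [ 243  158   65   66 3347]
want [ 386.20078744 -375.77072567]
top 266.50652826287944
circle ((463.1007385253906, 425.8054504394531), 22.369476318359375) [ 263   54   46   49 1663]
pre t65.2 gap 77.9 gf 0.0 ee [463.  425.7 102.6] F [-0.2 -0.3  0.2]
grip t65.5 gap 50.5 gf 62.5 ee [463.5 426.1 103.8] F [ 0.3 -0.7  5.7]
lift t67.0 gap 50.8 gf 62.8 ee [462.5 425.2 298.5] F [ 0.3  0.8 -2.6]
 t70.9 gap 50.8 gf 62.8 ee [ 480.4 -365.9  250.8] F [-0.1  0.1 -2.7]
[ 479.73763904 -366.45099431]
```

View pics/w12.png

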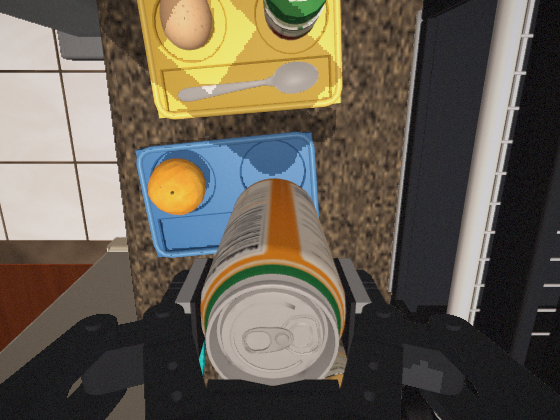

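Can is upright in the jaws at (272,320), with the plain well clear at (272,170) and the mandarin on its ring at (176,187). I place the can and check everything.

```bash
python3 - <<'E'
from h import *
p=on(BC,BA,47,22.5); place(p,110,np.pi/2,250,72,60)
manip.move_ptp([350,-310,380],down(0)); manip.wait(.5)
w=read_camera("wrist"); cv2.imwrite('pics/w13.png',cv2.resize(w["color"][:,:,::-1],(800,600)))
topcircle(w,p,140,tol=7); print("want",p)
q=on(BC,BA,-47,22.5); topcircle(w,q,30.9,lambda H,S,V:(H>5)&(H<22)&(S>140)&(V>90),tol=40); print("want",q)
W=world(w)
for n,x in (("mand",q),("can",p),("jar",on(YC,YA,47,22.5)),("egg",on(YC,YA,-47,22.5))):
    k=(np.hypot(W[...,0]-x[0],W[...,1]-x[1])<12)&(W[...,2]<180); print(n,"top",np.percentile(W[k][:,2],[50,95]).round(1))
topcircle(w,on(YC,YA,47,22.5),112,tol=7); egg(w); st()
E
```

```text
down t73.3 gap 50.7 gf 62.8 ee [ 479.7 -366.4  110. ] F [ 0.7  0.3 -3.2]
left t75.3 gap 71.9 gf 0.0 ee [ 479.3 -366.1  249.1] F [-0.4  0.2 -0.7]
circle ((478.91656494140625, -365.13092041015625), 22.682008743286133) [ 308    9   48   53 1915]
want [ 479.73763904 -366.45099431]
circle ((385.8639221191406, -376.3497009277344), 27.995403289794922) [ 303  106   43   43 1321]
want [ 386.20078744 -375.77072567]
mand top [59.  60.4]
can top [137.4 139. ]
jar top [112.3 113.6]
egg top [51.6 53.5]
circle ((494.9526672363281, -218.89686584472656), 23.156536102294922) [ 158    0   46   48 1766]
egg [ 183   96   44   35 1177] ((403.85321044921875, -223.35398864746094), (42.100669860839844, 55.762367248535156), 5.333260536193848) ztop [51.9 53.2] want [ 403.4 -226.3]
 t77.2 gap 71.9 gf 0.0 ee [ 350. -310.  380.] F [-0.5 -0.3 -0.4]
```

View pics/w13.png

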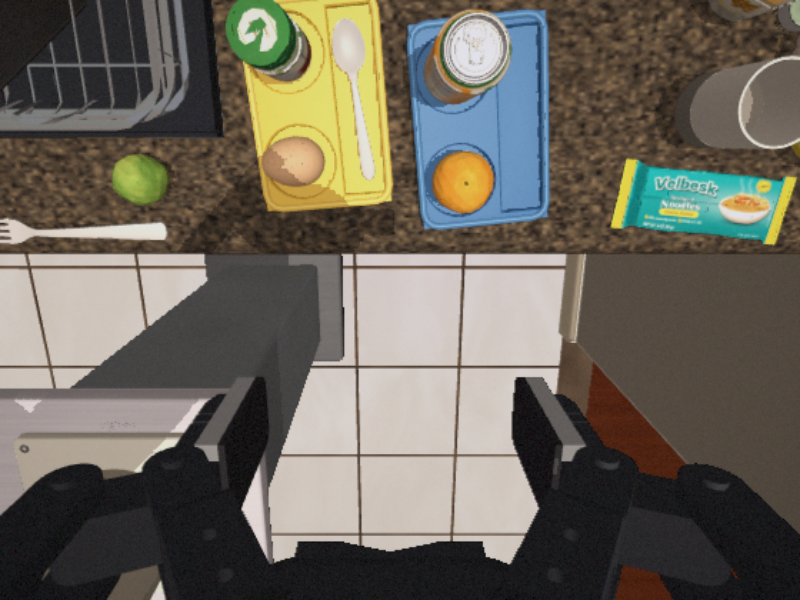

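Everything stands in place, but the mandarin's top reads 59 to 60 mm instead of the modelled 55. I compare its profile with the initial one to see whether it is tilted or just flat-bottomed.

```bash
python3 - <<'E'
from h import *; import pickle
np.set_printoptions(precision=1,suppress=True)
from scipy.optimize import least_squares
q=on(BC,BA,-47,22.5)
manip.move_ptp([q[0]-80,q[1]-20,200],down(0)); manip.wait(.3); w=read_camera("wrist")
for n,c,g in (("w2",pickle.load(open('w2.pkl','rb')),(372.7,339.2)),("w3",pickle.load(open('w3.pkl','rb')),(372.7,339.2)),("now",w,q)):
    W=world(c); hsv=cv2.cvtColor(c["color"],cv2.COLOR_RGB2HSV)
    m=(hsv[...,0]>5)&(hsv[...,0]<24)&(hsv[...,1]>120)&(np.hypot(W[...,0]-g[0],W[...,1]-g[1])<35)&(W[...,2]<90)
    P=W[m]; cam=(-c["t"]@c["R"]); d=P[:,:2]-g; r=np.hypot(*d.T)
    print(n,"cam",cam,len(P),"Z(r):",[np.median(P[(r>=a)&(r<a+4),2]).round(1) for a in range(0,28,4)],"max",np.percentile(P[:,2],99.5))
    k=(r<18); A=np.c_[d[k],r[k]**2,np.ones(k.sum())]; print("  tilt dz/dx,dy,curv,z0",np.linalg.lstsq(A,P[k,2],rcond=None)[0].round(4))
    f=lambda x:np.sqrt((((P-x)/[27.5,27.5,24])**2).sum(1))-1
    s=least_squares(f,[*g,30],loss='soft_l1',f_scale=.03); print("  centre",s.x,"resid mm",np.median(abs(s.fun))*25)
E
```

```text
w2 cam [441.4 370.8 546.3] 1185 Z(r): [np.float64(47.3), np.float64(47.8), np.float64(47.8), np.float64(46.4), np.float64(44.3), np.float64(40.7), np.float64(34.1)] max 49.490433930145755
  tilt dz/dx,dy,curv,z0 [-0.   0.  -0.  48.6]
  centre [372.6 339.4  25.7] resid mm 0.559772075634074
w3 cam [517.3 436.7 505.7] 1218 Z(r): [np.float64(47.1), np.float64(47.6), np.float64(47.6), np.float64(46.3), np.float64(44.2), np.float64(40.5), np.float64(33.0)] max 49.10029778744233
  tilt dz/dx,dy,curv,z0 [-0.  -0.  -0.  48.3]
  centre [372.7 339.5  25.6] resid mm 0.5347212408286006
now cam [ 380.8 -396.1  327.2] 4082 Z(r): [np.float64(58.5), np.float64(59.0), np.float64(58.9), np.float64(57.6), np.float64(55.5), np.float64(52.0), np.float64(47.2)] max 60.48605854899592
  tilt dz/dx,dy,curv,z0 [ 0.   0.  -0.  59.7]
  centre [ 386.6 -375.6   37. ] resid mm 0.46731031672049284
```

The mandarin is upright, centred to 0.5 mm, and has a flat squarish underside, so this is its seat on the ring. I hand in.

```bash
python3 - <<'E'
from h import *
from rig import ticket
manip.servo_line([330,-380,380]); st(); print(ticket.finish_job())
E
```

```text
t79.7 gap 72.1 gf 0.0 ee [ 329.6 -379.7  379.1] F [ 0.6 -0.6 -0.9]
the job is handed in; nothing more can be done
None
```

I laid both trays in the order asked and handed the job in at about 80 s, with the lime and tin not touched; the last camera check put every item in its well or groove, the egg about 3 mm off its ring centre but at seated height.

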